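Roll a mower roller home against the stop of a setting plate

ROBOT

A 7-joint arm with a two-finger parallel gripper is mounted at the origin on the work surface. World frame = base frame: x ahead of the robot, y to its left, z up, the work surface at z = 0. Lengths are in m, angles in rad, forces in N, time in s.
With the tool pointing down it reaches from about 0.4 to 0.9 m from the base axis. Payload 5.5 kg.
Tool frame: the origin (TCP) lies midway between the tips of the shut fingers; the grasp point (between the pads) lies 19 mm behind it (manip.grip_depth is the distance from the TCP to the grasp point, in m); z points along the fingers, y is the line along which they close (so a half turn about z gives the same grasp; the last joint's range is limited). The gripper opens to 92 mm and grips with 3 to 60 N. Pads are 19 mm wide; open, the fingers measure 130 mm over their backs; the gripper's body (75 mm by 190 mm) begins 47 mm behind the grasp point.
Start: joints at [-0.935, 0.501, -0.427, 1.55, 0.221, 1.138, -0.21], TCP at [0.237, 0.605, 0.227] pointing down, gripper open.
Joint ranges: [-2.88, 2.88], [-0.31, 2.03], [-1.54, 1.56], [0.2, 2.42], [-1.41, 4.55], [0.19, 2.02], [-2.57, 2.57]. Speed limits (rad/s): [2.57, 2.57, 3.14, 3.14, 3.14, 3.14, 3.14].

INTERFACE

Orientations are given as a unit quaternion [x, y, z, w].
In Python, from bench import manip, effector, viewer gives the robot as it stands. Calls block until the motion is done:
- manip.move_pose(position, orientation): joint-space move of the TCP to a pose.
- manip.servo_line(position, ori=None, vel=0.15): straight line of the TCP; ori=None keeps the orientation; vel is the mean speed in m/s.
- manip.movej(angles): joint-space move.
- effector.open_jaws() and effector.close(f_grip=None): open the fingers fully, or close them until they stop; f_grip is the grip in N (None keeps the last).
- manip.sleep(seconds).
- manip.solve_ik(position, orientation): joint angles nearest the present ones, or None.
- viewer.get_image(name): name is "scene" or "side" or "wrist"; returns the picture (400x640x3 uint8, red, green, blue); there is no depth.
- viewer.get_calibration(name): a dict with "vfov" (degrees; the focal length in pixels is half the picture's height over the tangent of half this angle, whatever the lens; pixels are square), "cx", "cy" (the principal point, pixels), "eye" and "attitude" of the camera in the world. Camera axes: x right, y down, z forward; pixel columns grow to the right and rows downward; lengths in m; the calibration is good to about 2 mm. A picture is of the moment at which its call begins: read the wrist's pose just before it. get_calibration takes no time and is no camera call; for the wrist camera it gives the pose at the moment of the call.
A pose or a line that the arm cannot do raises manip.PlanningError and nothing moves.
- manip.hand_in(): hands the job in; it is judged then, once.
Readings, each from a call of its own:
- manip.current_clock(): time.
- manip.current_q(): joint angles.
- manip.current_joint_velocities(): joint speeds.
- manip.current_tau(): joint torques, N m.
- manip.current_tool_pos(): TCP position.
- manip.current_tcp_rot(): TCP orientation.
- manip.current_force(): force on the tool from outside, world axes, zero at the start.
- manip.current_wrist_torque(): the same for the moment, N m.
- manip.current_finger_gap(): finger opening in m.
- manip.current_gripper_force(): force on a finger pad.
Only numpy, scipy, OpenCV 4.12 (cv2) and the standard library are available. Lean on these libraries where they do the work, as an engineer would, in place of code of your own. Each camera call takes 0.05 s, during which the arm holds its last target. There are 200 camera calls.

TASK

Take the wooden push pad by its grip, lay its flat sole on top of the steel roller and roll the roller along the setting plate, slowly over the low lip, until it drops in behind the lip and lies flush against the stop; keep it lightly pressed against the stop for about a second. Only the pad's sole may work the roller, from on top: do not pick it up, push it from behind or touch it with the gripper, press gently (10 N is plenty, 30 N dents it), and do not shift the clamped stop. Then put the pad back flat on the bench, let go, and leave everything else where it is.

Things in the scene. Friction and masses are not known exactly. Their poses are not given: they have to be found in the camera images.
- pad_grip (a point): Loose wooden push pad, 0.30 kg, lying on its sole on the bench: flat plywood board 90 mm (its x) by 160 mm (its y), 12 mm thick, with one upright wooden grip bar in the middle of its top, 60 mm along x, 24 mm thick along y, from 12 to 62 mm above the sole. This point is in the middle of the grip bar, 40 mm above the sole. z is up.
- pad_sole (a point): Centre of the underside (sole) of the push pad, axes as pad_grip. Rests at bench height (z = 0).
- roller_center (a point): Loose plain steel mower roller, 44 mm diameter, 120 mm long, 0.24 to 0.41 kg, lying on the setting plate up to 5 degrees out of line with the stop. Point: middle of its axis, 22 mm above the plate's top; x along its axis; z up at the start, turning as it rolls. It rolls forward by half of the sole's own travel. It stays where it is left. Friction against wood and metal 0.54 to 0.78.
- stop_foot (a point): Clamped stop on the plate: foot of the middle of its upright steel face, on the plate's top (12 mm above the bench). y points into the stop (the direction to roll), x along the face (150 mm long, 26 mm high), z up. Seated, the roller's axis is 22 mm before the face. Stop and lip are held by friction and slip above about 12 N; the sole's sideways force reaches the face about doubled.
- lip_crest (a point): Low rounded aluminium lip, part of the stop, parallel to the face and 35 mm before it, 160 mm long: the middle of its crest, 3 mm above the plate's top. Axes as stop_foot. The roller meets it 25 mm before it is home, must climb over it slowly (the sole rises by the same 3 mm) and then drops down between lip and face with about 1 mm of play, which keeps it from rolling back.
- plate: Fixed steel setting plate, 200 mm (x) by 290 mm (y) by 12 mm, flat on the bench; axes as stop_foot; origin at bench height, 5 mm short (in y) of the plate's middle. It carries roller and stop.
- carburettor_center (a point): Bystander: small aluminium carburettor about 50 by 50 by 42 mm standing on the bench; point 20 mm up. Leave alone.
- can_center (a point): Bystander: black spray can, 60 mm diameter, 170 mm tall, upright on the bench; point at mid height. Leave alone.
- carton_center (a point): Bystander: cardboard spare-part carton 70 by 50 by 45 mm; point at its centre. Leave alone.
- driver_grip (a point): Bystander: screwdriver lying on the bench; point in its handle. Leave alone.
Things that resemble listed ones, but are neither listed nor needed, are in the scene too. What is shaped like the part that bears pad_grip but turquoise or yellow is not meant.

How it is judged:
By the outcome, as a careful person would: the job done as asked, in the order asked, and still so for the second after the job is handed in, with the robot touching nothing.
It also fails if it takes over 69 s, if anything falls off the work surface, if the arm or the gripper's body presses on something with over 40 N, if the wrist force passes 120 N, or if a joint passes its speed limit or range.

## Working session

There is one attempt and no reset: what is moved stays moved. The work goes in short steps, each a Python script; the robot and the scene stay as the last script left them, time stands still between calls to the robot, and variables do not carry over. Pictures are saved under pics/ and viewed, at most 10 in all, crops included, and the job is handed in when it is done.

```bash
ls; mkdir -p pics; python3 - <<'E'
from bench import manip, viewer
import cv2
for n in ("scene","side"):
    im=viewer.get_image(n); cv2.imwrite(f"pics/{n}0.png",im[:,:,::-1]); print(n,viewer.get_calibration(n))
print(viewer.get_calibration("wrist"),manip.current_clock(),manip.current_tcp_rot(),manip.current_force())
E
```

```text
pics
scene {'vfov': 57.022372353616035, 'cx': 323.5116511637617, 'cy': 198.61495478993433, 'eye': array([ 1.30498295, -0.18794857,  0.58612863]), 'attitude': array([ 0.68874059,  0.54905212, -0.29345736, -0.37156553])}
side {'vfov': 43.86915345808555, 'cx': 315.81709817345575, 'cy': 195.48870096081927, 'eye': array([ 0.11510642, -0.88445763,  1.09628292]), 'attitude': array([ 0.90516447, -0.20545917,  0.08640524, -0.36193638])}
{'vfov': 71.0280720376231, 'cx': 324.5993599630632, 'cy': 199.01559354668564, 'eye': array([0.1588829, 0.635682 , 0.3837867]), 'attitude': array([0.81607878, 0.5571874 , 0.08621527, 0.12698253])} 0.1 [ 1.85325574e-01  9.82676789e-01 -8.52094689e-04 -1.84013041e-04] [ 0.30948068 -0.14814568 -0.12172248]
```

View pics/scene0.png

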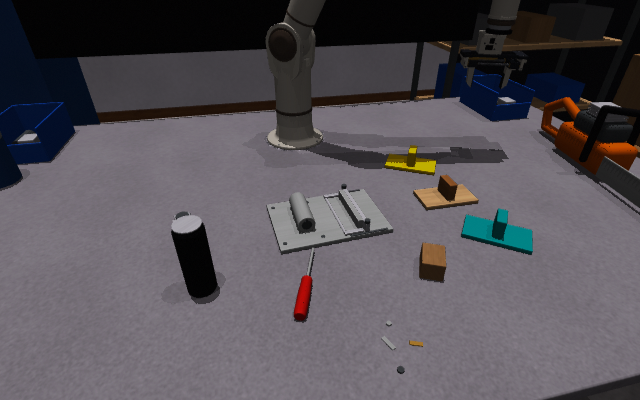

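View pics/side0.png

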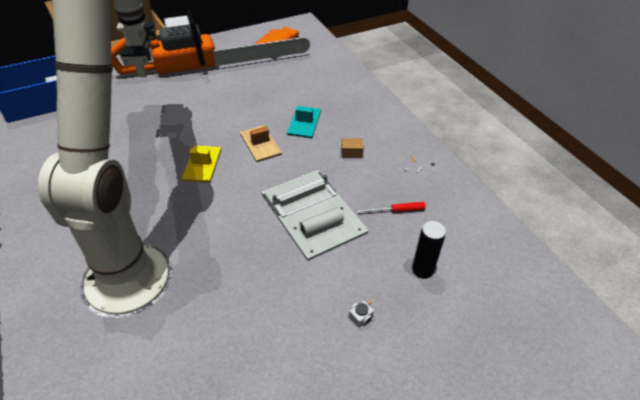

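The scene picture shows the wooden pad at (446,195), the plate around (328,219) with the roller at (302,212), and the stop at (353,208). In the side picture they're at (260,142), (314,213), (322,221) and (302,188). The carton, can, driver and carburettor are clear of these. Next I'll get a coarse localisation and a wrist view over each.

```bash
cat > h.py <<'E'
import numpy as np, cv2
from scipy.spatial.transform import Rotation as R
from bench import manip, effector, viewer
def ray(c,px):
    f=200/np.tan(np.radians(c['vfov'])/2)
    px=np.atleast_2d(np.asarray(px,float))
    d=np.c_[(px[:,0]-c['cx'])/f,(px[:,1]-c['cy'])/f,np.ones(len(px))]
    return R.from_quat(c['attitude']).apply(d)
def onplane(c,px,z):
    d=ray(c,px); return c['eye']+d*((z-c['eye'][2])/d[:,2])[:,None]
def proj(c,p):
    f=200/np.tan(np.radians(c['vfov'])/2)
    v=R.from_quat(c['attitude']).inv().apply(np.atleast_2d(p)-c['eye'])
    return v[:,:2]/v[:,2:]*f+[c['cx'],c['cy']]
def down(yaw): # tool z down, tool y axis (closing) at angle yaw from world x
    y=np.array([np.cos(yaw),np.sin(yaw),0]); z=np.array([0,0,-1.]); x=np.cross(y,z)
    return R.from_matrix(np.c_[x,y,z]).as_quat()
def snap(name):
    c=viewer.get_calibration('wrist'); im=viewer.get_image('wrist')[:,:,::-1].copy(); cv2.imwrite(f'pics/{name}.png',im)
    np.save(f'pics/{name}.npy',c,allow_pickle=True); return c,im
def load(name): return np.load(f'pics/{name}.npy',allow_pickle=True).item(),cv2.imread(f'pics/{name}.png')
E
python3 - <<'E'
from h import *
s=viewer.get_calibration('scene'); d=viewer.get_calibration('side')
np.set_printoptions(precision=3,suppress=True)
print('pad',onplane(s,(446,198),.012),onplane(d,(260,144),.012))
print('roller',onplane(s,(302,208),.034),onplane(d,(322,220),.034))
print('stop',onplane(s,(353,205),.03),onplane(d,(301,187),.03))
print('plate corners scene',onplane(s,[(267,207),(280,248),(390,234),(378,192)],.012))
print('plate corners side',onplane(d,[(263,190),(323,173),(366,230),(309,254)],.012))
q=manip.current_q(); Rt=R.from_quat(manip.current_tcp_rot()); c=viewer.get_calibration('wrist')
print('cam in tool',Rt.inv().apply(c['eye']-manip.current_tool_pos()),(Rt.inv()*R.from_quat(c['attitude'])).as_matrix())
for p in [(.55,.05),(.55,.25)]:
  for yaw in (0,np.pi/2,-np.pi/2,np.pi,.3,-.3): print(p,yaw,manip.solve_ik([*p,.3],down(yaw)))
E
```

```text
pad [[0.533 0.35  0.012]] [[0.507 0.339 0.012]]
roller [[ 0.523 -0.063  0.034]] [[ 0.538 -0.068  0.034]]
stop [[0.533 0.073 0.03 ]] [[0.54 0.08 0.03]]
plate corners scene [[ 0.466 -0.15   0.012]
 [ 0.642 -0.138  0.012]
 [ 0.65   0.134  0.012]
 [ 0.46   0.172  0.012]]
plate corners side [[ 0.437  0.135  0.012]
 [ 0.636  0.124  0.012]
 [ 0.642 -0.138  0.012]
 [ 0.461 -0.145  0.012]]
cam in tool [ 0.084  0.    -0.158] [[ 0.    -0.953 -0.303]
 [ 1.    -0.     0.001]
 [-0.001 -0.303  0.953]]
(0.55, 0.05) 0 [-0.172  0.228  0.039  1.725 -0.01   1.189 -0.131]
(0.55, 0.05) 1.5707963267948966 [ 0.007  0.235 -0.174  1.718  0.043  1.192  1.393]
(0.55, 0.05) -1.5707963267948966 [-0.328  0.23   0.224  1.73  -0.055  1.188 -1.66 ]
(0.55, 0.05) 3.141592653589793 [ 0.805  0.526 -1.294  1.695  0.521  1.325  2.555]
(0.55, 0.05) 0.3 [-0.144  0.229  0.005  1.724 -0.001  1.189  0.162]
(0.55, 0.05) -0.3 [-0.2    0.228  0.072  1.726 -0.018  1.189 -0.423]
(0.55, 0.25) 0 [-0.364  0.33  -0.138  1.593  0.047  1.222 -0.511]
(0.55, 0.25) 1.5707963267948966 [-0.187  0.348 -0.368  1.586  0.131  1.231  0.992]
(0.55, 0.25) -1.5707963267948966 [-0.623  0.327  0.195  1.602 -0.066  1.219 -1.986]
(0.55, 0.25) 3.141592653589793 [ 0.033  0.397 -0.67   1.579  0.255  1.255  2.463]
(0.55, 0.25) 0.3 [-0.319  0.333 -0.196  1.591  0.068  1.224 -0.227]
(0.55, 0.25) -0.3 [-0.408  0.327 -0.08   1.594  0.027  1.221 -0.794]
```

```bash
python3 - <<'E'
from h import *
manip.move_pose([.53,.40,.27],down(0)); snap('wpad')
manip.move_pose([.54,.06,.30],down(0)); snap('wplate'); print(manip.current_clock(),manip.current_force())
a=cv2.imread('pics/wpad.png');b=cv2.imread('pics/wplate.png')
cv2.imwrite('pics/both.png',cv2.resize(np.vstack([a,b]),(480*1,600)))
E
```

```text
2.8417 [ 0.45367172  0.16220116 -0.0701511 ]
```

View pics/wpad.png

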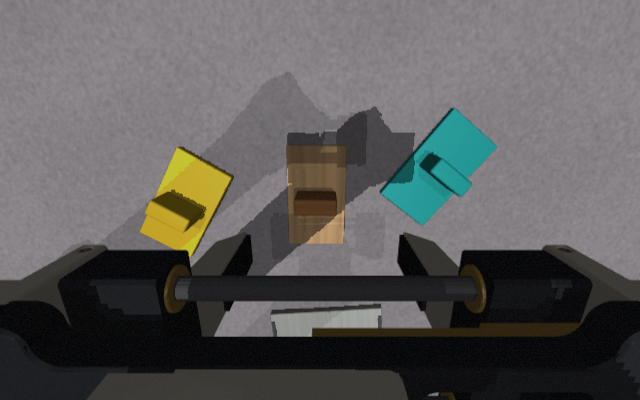

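View pics/wplate.png

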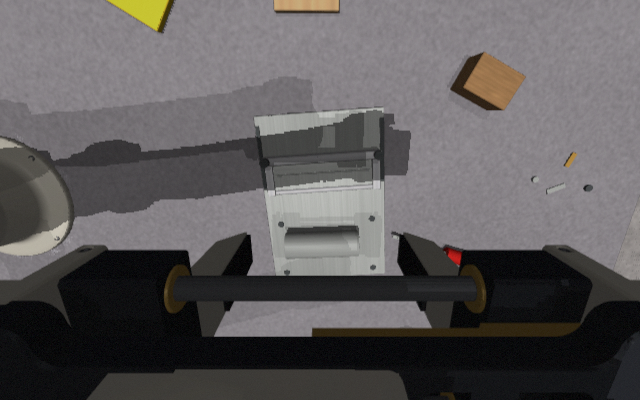

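The wpad view shows the wooden pad at cols 288–345, rows 145–243, with the grip at about (316,203). The wplate view shows the plate's far corners at (255,117) and (384,108), the stop's end posts near (266,162) and (379,154), the lip near row 188, and the roller at about (323,242). Next I'll measure the pad's corners and take a closer plate view.

```bash
python3 - <<'E'
from h import *
np.set_printoptions(precision=4,suppress=True)
c,im=load('wpad')
hsv=cv2.cvtColor(im,cv2.COLOR_BGR2HSV)
m=((hsv[...,0]<18)&(hsv[...,1]>70)&(hsv[...,2]>40)).astype(np.uint8)*255
m[:, :270]=0;m[:,365:]=0;m[250:]=0;m[:120]=0
m=cv2.morphologyEx(m,cv2.MORPH_CLOSE,np.ones((5,5)))
k=max(cv2.findContours(m,0,2)[0],key=cv2.contourArea)
P=onplane(c,k[:,0,:]+0.,.012)[:,:2]
r=cv2.minAreaRect((P*1000).astype(np.float32)); print('pad rect mm',r)
print('edges',cv2.boundingRect(k))
print(hsv[195:235:4,316],hsv[203,285:350:6])
manip.move_pose([.54,-.03,.22],down(0)); c,im=snap('wpl2')
cv2.imwrite('pics/wpl2c.png',cv2.resize(im[0:260,180:500],None,fx=2.2,fy=2.2,interpolation=cv2.INTER_CUBIC))
E
```

```text
pad rect mm ((513.6832885742188, 357.33880615234375), (159.20526123046875, 89.4998550415039), 89.84245300292969)
edges (286, 145, 61, 99)
[[ 13 148  43]
 [ 14 150  51]
 [ 13 158  84]
 [ 14 159  80]
 [ 13 164  84]
 [ 14 133  86]
 [ 15 107  88]
 [ 15 106  99]
 [ 17 106  91]
 [ 17 113  90]] [[150   3  76]
 [ 16 107 110]
 [ 14 158  84]
 [ 13 155  84]
 [ 13 153  85]
 [ 14 157  83]
 [ 13 152  84]
 [ 14 158  84]
 [ 15 169  83]
 [ 16 106 103]
 [ 15  13  78]]
```

View pics/wpl2c.png

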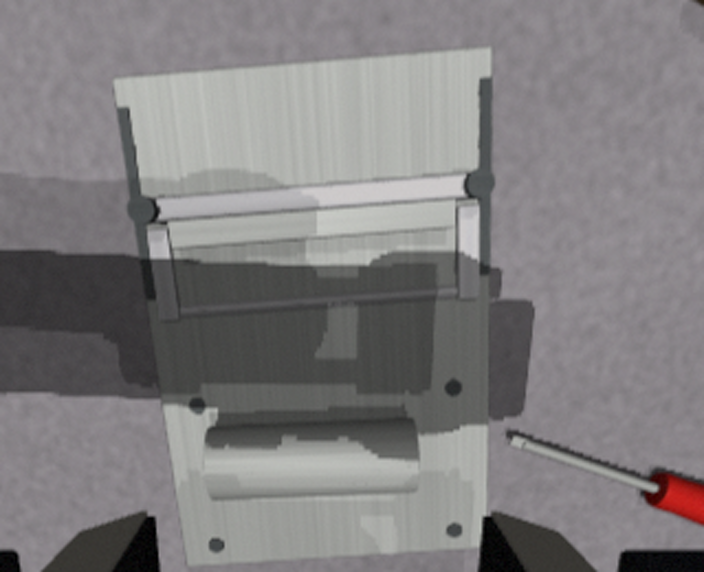

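The crop (×2.2, column offset 180) shows these pixel positions:
- Plate corners: (114,80), (491,48) and (188,566).
- Stop bar: edges from (155,200)/(158,217) to (465,176)/(467,197).
- Line below the bar: about (172,247) to (455,227).
- Dark line: about (180,312) to (458,290).
- Roller: cols 205–418, rows 420–498.

Now I'll convert these to metres.

```bash
python3 - <<'E'
from h import *
np.set_printoptions(precision=4,suppress=True)
c,im=load('wpl2'); print(c['eye'])
def f(n,pts,z):
    p=onplane(c,np.array(pts)/2.2+[180,0],z)[:,:2]; d=p[1]-p[0]; print(n,p.ravel(),'ang',np.degrees(np.arctan2(d[1],d[0])),'len',np.hypot(*d),'mid',p.mean(0))
f('far',[(114,80),(491,48)],.012)
f('left',[(114,80),(188,566)],.012)
f('right',[(491,48),(487,548)],.012)
f('near',[(188,566),(487,548)],.012)
f('bar rear',[(155,200),(465,176)],.038)
f('bar front',[(158,217),(467,197)],.038)
f('line2',[(172,247),(455,227)],.012)
f('line3',[(180,312),(458,290)],.012)
f('rail end',[(170,320),(468,298)],.015)
f('roller far top',[(210,430),(412,420)],.034)
f('roller near',[(210,499),(412,493)],.034)
f('roller ends',[(205,462),(418,455)],.04)
g=cv2.cvtColor(im,cv2.COLOR_BGR2GRAY)
for col in (215,190+80,340,375): print(col,g[75:150,col])
E
```

```text
[0.539  0.0535 0.3772]
far [0.4317 0.1349 0.6283 0.1496] ang 4.272463383513048 len 0.1971944781124962 mid [0.53   0.1423]
left [ 0.4317  0.1349  0.4523 -0.1515] ang -85.87467107773168 len 0.28719253852359755 mid [ 0.442  -0.0083]
right [ 0.6283  0.1496  0.6501 -0.1381] ang -85.67523200696597 len 0.2885613720864203 mid [0.6392 0.0057]
near [ 0.4523 -0.1515  0.6501 -0.1381] ang 3.8765182641788054 len 0.19820013886968743 mid [ 0.5512 -0.1448]
bar rear [0.4549 0.0744 0.6136 0.0859] ang 4.12342884362998 len 0.15902220807645973 mid [0.5342 0.0801]
bar front [0.4558 0.0662 0.6153 0.0759] ang 3.4815442626617843 len 0.1597516892275673 mid [0.5356 0.071 ]
line2 [0.4561 0.0512 0.6156 0.0619] ang 3.853814011590507 len 0.1597872124127307 mid [0.5359 0.0565]
line3 [0.4582 0.0149 0.6196 0.0275] ang 4.447839246546397 len 0.16187350948057536 mid [0.5389 0.0212]
rail end [0.4528 0.0107 0.625  0.0232] ang 4.167504718487331 len 0.17269352197856166 mid [0.5389 0.0169]
roller far top [ 0.476  -0.0504  0.5932 -0.0443] ang 2.971342586821905 len 0.11735315034343462 mid [ 0.5346 -0.0473]
roller near [ 0.4737 
[... 748 characters left out ...]
72  72  71  72  71  73  71  70  71  78  80  76  69  61  62  68  70
  69  70  68]
340 [176 176 175 176 176 176 172 154 164 197 202 201 201 202 202 201 201 181
 139 160 196 195 195 195 192 193 193 193 194 192 185 155 141 165 166 166
 164 165 175 183 183 184 183 182 174 140 102 101 102  99  96  82  74  75
  73  74  74  71  74  82  86  77  79  85  91  99 102  99  99 100  98 100
 100 100 100]
375 [176 178 178 166 139 156 193 201 203 201 202 203 200 203 190 149 151 184
 186 186 186 182 184 184 184 183 183 183 156 143 164 163 164 163 164 164
 172 182 166 129 102 102 100 102  89  74  74  76  74  74  75  74  76  74
  72  72  77  87  84  71  64  65  69  72  73  72  72  72  73  70  71  72
  69  71  70]
```

```bash
python3 - <<'E'
from h import *
np.set_printoptions(precision=4,suppress=True)
c,im=load('wpad'); hsv=cv2.cvtColor(im,cv2.COLOR_BGR2HSV)
m=((hsv[...,1]>130)&(hsv[...,0]<16)).astype(np.uint8); m[:,:285]=0;m[:,348:]=0;m[:150]=0;m[245:]=0
b=cv2.boundingRect(m); print(b,'grip top',onplane(c,[(b[0],b[1]),(b[0]+b[2],b[1]+b[3])],.062))
s=viewer.get_calibration('scene'); d=viewer.get_calibration('side')
print('can',onplane(s,(203,292),0),onplane(d,(425,272),0))
w,_=load('wpl2')
def tri(px1,c1,px2,c2):
    a=ray(c1,px1)[0];b=ray(c2,px2)[0];A=np.c_[a,-b];t=np.linalg.lstsq(A,c2['eye']-c1['eye'],rcond=None)[0]
    return c1['eye']+a*t[0], c2['eye']+b*t[1]
for n,p,q in (('postL',(145,208),(344,186)),('postR',(480,184),(367,221))): print(n,tri(np.array(p)/2.2+[180,0],w,q,s))
yaw=np.pi/2; o=down(yaw); g=[.5137,.3573]
for p in ([*g,.12],[*g,.021],[.54,-.13,.09],[.53,.1,.09]): print(manip.solve_ik(p,o))
manip.move_pose([*g,.12],o); manip.servo_line([*g,.021],vel=.1); 
print(manip.current_tool_pos(),manip.current_force())
effector.close(40); print('gap',manip.current_finger_gap(),manip.current_gripper_force(),manip.current_force())
manip.servo_line([*g,.07],vel=.08); manip.sleep(.3)
print(manip.current_tool_pos(),manip.current_force(),manip.current_wrist_torque(),manip.current_clock())
E
```

```text
(294, 191, 43, 25) grip top [[0.4855 0.3806 0.062 ]
 [0.5445 0.3446 0.062 ]]
can [[ 0.7304 -0.3107  0.    ]] [[ 0.7183 -0.3236  0.    ]]
postL (array([0.45  , 0.0705, 0.0399]), array([0.4502, 0.0711, 0.0399]))
postR (array([0.6211, 0.082 , 0.0395]), array([0.6212, 0.0821, 0.0395]))
[-0.39    0.5662 -0.3529  1.7034  0.2363  0.9141  0.7335]
[-0.4377  0.6977 -0.2891  1.7422  0.2746  0.7415  0.7042]
[ 0.331   0.483  -0.179   1.904   0.1197  0.7647  1.6563]
[-0.0213  0.4674 -0.2654  1.941   0.1733  0.7549  1.1846]
[0.5142 0.3578 0.0218] [ 0.1912 -0.0922 -0.1842]
gap 0.02355900597516138 39.99505698680878 [-0.3469 -1.1697  0.816 ]
[0.5134 0.3571 0.0694] [-0.4528  0.3336 -3.5992] [0.0227 0.0566 0.0197] 8.1917
```

```bash
cat >> h.py <<'E'
def fz(n=4):
    a=[]
    for _ in range(n): a.append(manip.current_force()); manip.sleep(.02)
    return np.mean(a,0)
E
python3 - <<'E'
from h import *
np.set_printoptions(precision=4,suppress=True)
o=down(np.pi/2)
manip.servo_line([.5137,.3573,.14],vel=.2)
manip.move_pose([.5346,-.1293,.14],o); manip.servo_line([.5346,-.1293,.085],vel=.1); manip.sleep(.3)
F0=fz(8); print(manip.current_tool_pos(),F0,manip.current_wrist_torque(),manip.current_clock())
z=.085
while z>.072:
    z-=.001 if z<.081 else .002
    manip.servo_line([.5346,-.1293,z],vel=.03); F=fz(3); print(z,manip.current_tool_pos()[2],F-F0)
    if F[2]-F0[2]>2: break
np.save('st.npy',[z,*F0]); print(manip.current_clock(),manip.current_tool_pos(),manip.current_wrist_torque())
cv2.imwrite('pics/s1.png',viewer.get_image('scene')[150:270,220:420,::-1].repeat(3,0).repeat(3,1))
E
```

```text
[ 0.5348 -0.1294  0.0853] [ 0.1256  0.0221 -2.9038] [0.083  0.0026 0.0783] 11.6
0.083 0.08287636756104584 [0.0595 0.2899 0.0869]
0.081 0.08089228390713407 [ 0.1834 -0.4167  0.0916]
0.079 0.07892756779659744 [-0.2353  0.4609  0.348 ]
0.078 0.07797651606319494 [-0.1887 -0.3662  0.2753]
0.077 0.0769672361821464 [ 0.1963  0.2625 -0.5021]
0.076 0.07672399466715038 [-2.7581  0.0051  8.5142]
13.4 [ 0.5348 -0.1293  0.0767] [0.5173 0.729  0.1048]
```

View pics/s1.png

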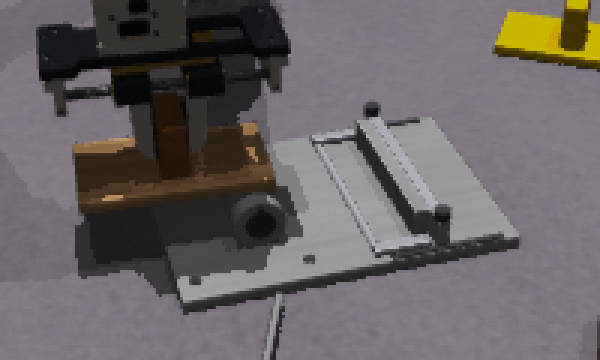

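The picture shows the sole lying on the roller: its end is at crop (258,220), i.e. scene (306,223), with the pad level and the stop ahead clear. Next I'll roll until just short of the lip.

```bash
cat >> h.py <<'E'
C0=np.array([.5346,-.0693])
def padpose(s,psi,theta=np.radians(3)):
    c=C0+s*np.array([-np.sin(theta),np.cos(theta)])
    return c-(.060-s)*np.array([-np.sin(psi),np.cos(psi)])
E
python3 - <<'E'
from h import *
np.set_printoptions(precision=2,suppress=True)
st=np.load('st.npy'); z=st[0]+.0003; F0=st[1:]
s=0; S=.070
while s<S-1e-6:
    s=min(S,s+.0035); psi=np.radians(6)*s/S
    manip.servo_line([*padpose(s,psi),z],down(np.pi/2+psi),vel=.04); F=fz(2)-F0
    print(round(s*1e3,1),round(z*1e3,2),F,end=' | ')
    if F[2]>18: z+=.001; manip.servo_line([*padpose(s,psi),z],vel=.03); print('HIGH');break
    z-=np.clip((5-F[2])/11e3*.6,-.0004,.0004)
np.save('st.npy',[z,*F0]); np.save('s.npy',[s,psi]); print(manip.current_clock(),manip.current_tool_pos(),manip.current_wrist_torque())
cv2.imwrite('pics/s2.png',viewer.get_image('scene')[150:270,260:460,::-1].repeat(4,0).repeat(4,1))
E
```

```text
3.5 76.3 [-1.78  0.1   8.83] | 7.0 76.51 [-2.4   0.4   8.72] | 10.5 76.71 [-1.34  0.18  7.08] | 14.0 76.83 [-0.21 -0.03  5.16] | 17.5 76.83 [0.71 0.45 3.96] | 21.0 76.78 [ 0.4  -0.11  4.66] | 24.5 76.76 [-0.8   0.27  4.63] | 28.0 76.74 [-0.3   0.28  5.78] | 31.5 76.78 [-0.19 -0.6   5.35] | 35.0 76.8 [0.54 0.33 4.66] | 38.5 76.78 [ 0.31 -0.09  5.81] | 42.0 76.83 [ 0.69 -0.37  4.66] | 45.5 76.81 [ 0.57 -0.19  4.47] | 49.0 76.78 [0.89 0.17 4.96] | 52.5 76.78 [1.98 0.63 6.39] | 56.0 76.85 [1.31 0.43 4.95] | 59.5 76.85 [ 1.7  -0.34  5.14] | 63.0 76.86 [1.08 0.73 4.66] | 66.5 76.84 [1.57 0.04 4.95] | 70.0 76.84 [1.25 0.78 4.67] | 20.6167 [0.53 0.01 0.08] [ 0.   -0.38 -0.03]
```

View pics/s2.png

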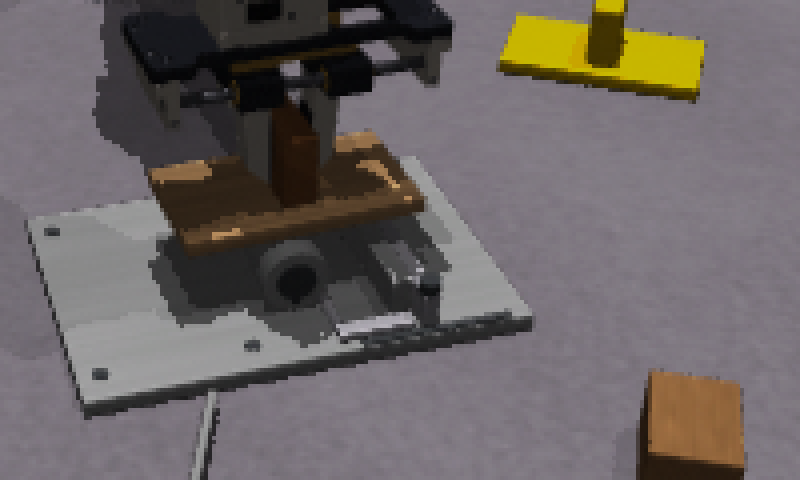

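The picture shows the roller's near end at scene (333,220), just short of the lip, with the sole still level on it. I'll check that position and continue slowly over the lip.

```bash
python3 - <<'E'
from h import *
np.set_printoptions(precision=4,suppress=True)
s=viewer.get_calibration('scene')
print(onplane(s,[(307,223.5),(333.2,220)],.034))
for a in (2,4,6): print(C0+[.06*np.cos(np.radians(a)),.06*np.sin(np.radians(a))], padpose(.07,0)*0+C0+.07*np.array([-.052,.9986])+.06*np.array([np.cos(np.radians(a)),np.sin(np.radians(a))]))
print(manip.current_tool_pos(), manip.current_finger_gap())
E
```

```text
[[ 0.5915 -0.0629  0.034 ]
 [ 0.5917  0.0036  0.034 ]]
[ 0.5946 -0.0672] [0.5909 0.0027]
[ 0.5945 -0.0651] [0.5908 0.0048]
[ 0.5943 -0.063 ] [0.5906 0.0069]
[0.5299 0.0106 0.0768] 0.023609703412612548
```

```bash
cat > lip.py <<'E'
from h import *
import sys
np.set_printoptions(precision=1,suppress=True)
s1=float(sys.argv[1]); N=float(sys.argv[2]); dz=float(sys.argv[3])
st=np.load('st.npy'); z=st[0]; F0=st[1:]; s,psi=np.load('s.npy')
P0=padpose(.07,psi); u=np.array([-np.sin(np.radians(4.1)),np.cos(np.radians(4.1))])
o=down(np.pi/2+psi); i=0
while s<s1-1e-6:
    s+=.0004
    manip.servo_line([*(P0+2*(s-.07)*u),z],o,vel=.012); F=fz(2)-F0; i+=1
    if i%2==0: print(round(s*1e3,1),round(z*1e3,2),F[1:],end=' | ')
    e=N-F[2]; z-=np.clip(e/11e3*.7,-.0005,dz)
    if F[2]>16: print('HIGH',s,F); z+=.0005; manip.servo_line([*(P0+2*(s-.07)*u),z],o,vel=.03); break
    if F[1]<-4.5: print('FY',s,F); break
np.save('st.npy',[z,*F0]); np.save('s.npy',[s,psi]); print(manip.current_clock(),manip.current_tool_pos()*1e3,manip.current_wrist_torque())
cv2.imwrite(sys.argv[4],viewer.get_image('scene')[150:270,260:460,::-1].repeat(4,0).repeat(4,1))
E
python3 lip.py .090 6 .0003 pics/s3.png
```

```text
70.8 76.81 [0.1 5.5] | 71.6 76.78 [-0.2  6. ] | 72.4 76.81 [0.4 6. ] | 73.2 76.78 [-0.1  6.6] | 74.0 76.78 [-0.2  6.4] | 74.8 76.75 [0.  6.2] | 75.6 76.75 [-1.7  7.3] | 76.4 76.96 [-1.8  8.5] | 77.2 77.26 [-2.4  7.6] | 78.0 77.5 [-1.9  8.6] | 78.8 77.85 [-0.8  8.3] | 79.6 78.14 [-1.6  8.4] | 80.4 78.45 [-1.3  8. ] | 81.2 78.7 [-1.4  8.7] | 82.0 78.98 [-0.5  7.3] | 82.8 79.16 [-1.7  7.8] | 83.6 79.31 [-0.6  6.6] | 84.4 79.43 [-0.7  7.3] | 85.2 79.6 [0.3 6.3] | 86.0 79.7 [-0.5  5.9] | 86.8 79.74 [-0.1  5.9] | 87.6 79.86 [-0.9  7.6] | 88.4 79.98 [-0.2  5.7] | 89.2 79.95 [-0.4  3.3] | 90.0 79.73 [0.3 4.4] | 34.8333 [527.1  50.6  79.8] [-0.   0.1 -0. ]
```

```bash
sed -i 's/vel=.012/vel=.016/' lip.py; python3 lip.py .1025 4.5 .0004 pics/s4.png
```

```text
90.8 79.7 [-0.   4.3] | 91.6 79.63 [0.6 3.1] | 92.4 79.54 [0.7 4.8] | 93.2 79.6 [0.4 3.5] | 94.0 79.42 [0.6 4.8] | 94.8 79.33 [-0.2  1.4] | 95.6 78.88 [-0.2 -0.6] | 96.4 78.31 [ 0.2 -0.4] | 97.2 77.68 [0.6 0.1] | 98.0 77.1 [0.4 0.9] | 98.8 76.64 [-1.8  3. ] | 99.6 76.59 [-3.   6.1] | 100.4 76.77 [-2.5  5.9] | 101.2 76.92 [-1.7  4.3] | 102.0 76.94 [-1.5  4.1] | 102.8 76.86 [-2.5  4.1] | 43.95 [525.1  76.   76.9] [-0.6  0.1  0. ]
```

View pics/s4.png

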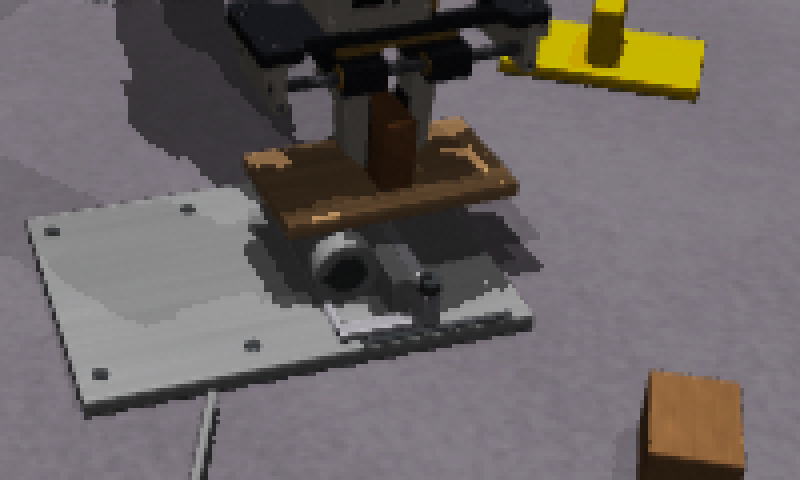

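The picture shows the roller's near end at scene (345,215), dropped in behind the lip against the stop. The height is back to 76.8 mm and Fy is about -2.5 N. Next I'll hold the press, lift and check.

```bash
python3 - <<'E'
from h import *
np.set_printoptions(precision=2,suppress=True)
st=np.load('st.npy'); F0=st[1:]; z=st[0]-.0001; s,psi=np.load('s.npy')
u=np.array([-np.sin(np.radians(4.1)),np.cos(np.radians(4.1))]); P=padpose(.07,psi)+2*(s-.07)*u+.001*u
manip.servo_line([*P,z],vel=.016); 
for i in range(4): print(fz(2)-F0); manip.sleep(.3)
manip.servo_line([*P,z+.012],vel=.04); manip.servo_line([*P,.16],vel=.15)
manip.move_pose([.5137,.3573,.14],down(np.pi/2))
a=viewer.get_image('scene')[160:260,260:400,::-1]; b=viewer.get_image('side')[150:270,250:390,::-1]
cv2.imwrite('pics/s5.png',np.hstack([cv2.resize(a,(400,300)),cv2.resize(b,(400,300))])); print(manip.current_clock())
E
```

```text
[-0.25 -2.35  4.88]
[-0.56 -3.23  5.94]
[-0.25 -2.71  6.32]
[-0.67 -3.43  6.78]
47.85
```

View pics/s5.png

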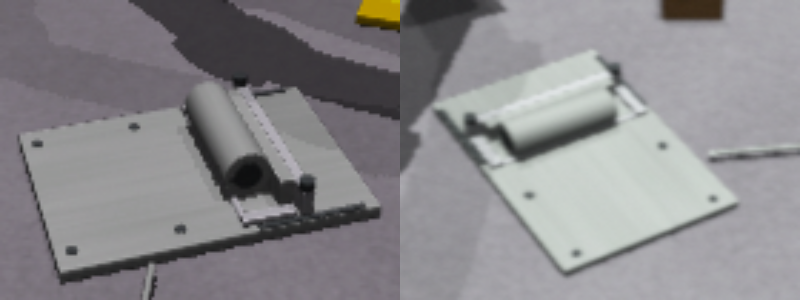

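The roller lies parallel to and against the stop in both views: scene crop (228,135), side crop (558,120). Now I'll put the pad back.

```bash
python3 - <<'E'
from h import *
np.set_printoptions(precision=4,suppress=True)
g=[.5137,.3573]; F0=np.load('st.npy')[1:]
manip.servo_line([*g,.026],vel=.12); z=.026
while z>.018:
    z-=.001; manip.servo_line([*g,z],vel=.03); F=fz(3)-F0
    if F[2]>3: break
print(z,F,manip.current_tool_pos())
effector.open_jaws(); manip.sleep(.2); manip.servo_line([*g,.13],vel=.15)
manip.move_pose([.53,.40,.27],down(0)); snap('end'); print(manip.current_clock(),manip.current_finger_gap())
c,im=load('end'); hsv=cv2.cvtColor(im,cv2.COLOR_BGR2HSV)
m=((hsv[...,0]<18)&(hsv[...,1]>70)&(hsv[...,2]>40)).astype(np.uint8)*255
m[:, :270]=0;m[:,365:]=0;m[250:]=0;m[:120]=0
m=cv2.morphologyEx(m,cv2.MORPH_CLOSE,np.ones((5,5)))
k=max(cv2.findContours(m,0,2)[0],key=cv2.contourArea)
print('pad rect mm',cv2.minAreaRect((onplane(c,k[:,0,:]+0.,.012)[:,:2]*1000).astype(np.float32)))
E
```

```text
0.019999999999999993 [-2.8436 -2.0709  8.6922] [0.5137 0.3573 0.021 ]
54.3333 0.09212473979768872
pad rect mm ((513.6781005859375, 359.2605285644531), (89.40301513671875, 157.359375), 0.031199611723423004)
```

The pad is flat in its old place (89 × 157 mm outline seen in the plane of its board), and the gripper is clear.

```bash
python3 -c "
from bench import manip
print(manip.hand_in())"
```

```text
the job is handed in; nothing more can be done
None
```

The job is handed in: the roller dropped in behind the lip and was held against the stop for just over a second at about 6 N, then the pad was put back flat where it came from and released, with about 54 s on the robot's clock.

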